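Clip a printing block into the sloped sprung clamping stand

ROBOT

A 6-joint arm with a two-finger parallel gripper is mounted at the origin on the work surface. World frame = base frame: x ahead of the robot, y to its left, z up, the work surface at z = 0. Lengths are in m, angles in rad, forces in N, time in s.
With the tool pointing down it reaches from about 0.35 to 0.85 m from the base axis. Payload 8.1 kg.
Tool frame: the origin (TCP) lies at the centre of the arm's flange, where the gripper is bolted on; the fingertips stand 186 mm ahead of it and the grasp point (between the pads) lies 167 mm ahead of it; z points along the fingers, y is the line along which they close (so a half turn about z gives the same grasp; the last joint's range is limited). The gripper opens to 93 mm and grips with 3 to 60 N. Pads are 15 mm wide; open, the fingers measure 128 mm over their backs; the gripper's body (75 mm by 188 mm) begins 65 mm behind the grasp point.
Start: joints at [1.064, 0.13, 1.488, -0, 1.523, -0.085], TCP at [0.246, 0.547, 0.405] pointing down, gripper open.
Joint ranges: [-2.96, 2.96], [-0.89, 2.26], [0.02, 2.5], [-1.34, 4.48], [0, 2.73], [-2.66, 2.66]. Speed limits (rad/s): [2.39, 2.39, 2.79, 3.14, 3.14, 3.14].

INTERFACE

Orientations are given as a rotation vector (axis times angle).
In Python, from plant import read_state, read_camera, camera_params, robot gives the robot as it stands.
- The arm moves only by the tool carry_out, never from a script. Its argument "targets" is a list of rows, each an object of numbers: "hand": the opening in per cent of the stroke, from 0 (shut) to 100 (fully open); "x", "y", "z": the shift along the tool's x, y, z in m; "ax", "ay", "az": the turn, a rotation vector about the tool's x, y, z in rad. In form: [{"hand": .., "x": .., "y": .., "z": .., "ax": .., "ay": .., "az": ..}, ...]. A call has 1 to 8 rows; each row is the pose to reach, as a shift and turn from the pose commanded when the call began, along the tool's axes at that moment; what a row does not reach only later rows make up. A row lasts 1/8 s, in which the tool goes at most 62.5 mm and 10.7 degrees, less where a joint would pass 70% of its speed; a pose out of reach is approached as far as the arm can. A call with a gripper value outside its range is refused whole. The fingers move at their own pace and stop on an object; "newtons" is the grip in N (left out, the last holds). Time passes only in rows, so rows that repeat a pose let the fingers close. It gives the time, the measured TCP pose, the force, the opening and the grip force at its end, in the units of the state.
- read_state(): the state, without advancing time (a new reading comes with each control period).
- read_camera(name): name is "scene" or "top"; returns (picture, depth): 420x560x3 uint8, blue, green, red; 420x560 float32, m along the optical axis (not along the pixel's ray), 0 where there is no reading.
- camera_params(name): a dict with "fx", "fy", "cx", "cy" (pixels), "position" and "rotation" of the camera in the world. Camera axes: x right, y up, looking along -z (the intrinsics and any distortion apply to the point x, -y, -z); pixel columns grow to the right and rows downward; lengths in m; the calibration is good to about 2 mm. A picture is of the moment at which its call begins. camera_params takes no time and is no camera call.
- robot.close_job(): hands the job in; it is judged then, once.
The state is a dict: "t": time; "q": joint angles; "dq": joint speeds; "joint_torque": joint torques, N m; "tool_pos": TCP position; "orientation": TCP orientation; "force": force on the tool from outside, world axes, zero at the start; "wrist_torque": the same for the moment, N m; "opening": finger opening in m; "gripper_force": force on a finger pad.
Only numpy, scipy, OpenCV 4.12 (cv2) and the standard library are available. Lean on these libraries where they do the work, as an engineer would, in place of code of your own. Each camera call takes 0.05 s, during which the arm holds its last target. There are 200 camera calls.

TASK

Lift the hand printing block with the red handle straight up out of its tray pocket, lay it handle-side up and flat on the sloping white bed of the clamping stand, and press it down with the bed until the catch snaps over its upper edge, so that it stays clamped when you let go. Leave the green-handled block in its pocket and do not disturb the jar, the brush or the scraper.

Things in the scene. Friction and masses are not known exactly. Their poses are not given: they have to be found in the camera images.
- block_red: Printing block with a RED handle, the one to clamp. Pale wood slab 110 (x) x 80 (y) x 14 (z) mm; on its middle a solid bar handle 70 (x) x 22 (y) x 45 (z) mm, top 59 mm above the underside. In its pocket only the handle can be gripped. 0.15 to 0.31 kg. Origin: centre of the slab's underside; x along the handle, z up through it. Same either way round.
- block_green: The same kind of block with a GREEN handle, in the other pocket of the tray; stays there.
- tray: Fixed dark wooden tray 134 (x) x 198 (y) x 22 (z) mm, two pockets side by side, centred at y = -47 and +47 mm; each 114 x 84 mm, floor 6 mm above the table, rim 2 mm above the slab's top, 2 mm clear of the slab all round. Origin: centre of the underside. The red block may be in either pocket, its x along the tray's x.
- stand: Fixed clamping stand, base 190 (x) x 150 (y) x 12 mm. Two blue cheeks 10 mm thick at y = -58 and +58 mm, tops 3.5 mm below the raised bed's face. Between them a white bed slopes at 30 degrees, rising towards the stand's +x, which points roughly at the robot: the face looks up and away from the robot; its middle is 92 mm above the table while raised. Origin: centre of the underside.
- bed_top (a point): Middle of the bed's upper face, moves with it. x up the 30 degree slope, y level across, z square out of the face. Face 98 mm wide (y), x from -61 to +46 mm, steel rims 5 mm high: lower end (inner side x = -58 mm) and sides (inner sides y = -44.5, +44.5 mm); upper end open for the catch. The block lies between the rims, origin within 3 mm of here in x and 4 mm in y, its x along x.
- bed (a joint): Sink of the sprung bed along its own -z, m: 0 raised (it stays within 1 mm of that under the block's weight too), 0.038 on its stop. Spring 5 N at the top, 13 N at the bottom; with the catch, about 10 to 15 N of pressing are needed. The catch snaps over at 0.034 or deeper; let go, the bed then springs back to about 0.032 and stays there.
- catch (a joint): Turn of the sprung steel catch with a yellow thumb tab at the upper end of the bed (24 mm wide, pivoted under the bed), rad: 0 closed, where it rests; the sinking slab pushes it back to about 0.15, then it snaps back to nearly 0, over the slab's edge.
- catch_nose (a point): Tip of the catch's nose, level with its flat underside: 18 mm below the raised bed's face (along the bed's z), 47 mm up the slope from the bed's middle; the slab's end reaches about 55 mm, so the nose overlaps it by some 8 mm. The tab stands 2 mm above the raised bed's face.
- jar: Yellow paint jar with a blue lid, 64 mm across, 85 mm high, loose, standing on the table beyond the work. Origin: centre of the underside.
- brush: Paint brush, 190 mm long, loose, lying on the table beyond the work.
- scraper: Paint scraper with a wooden handle, 200 mm long, loose, lying on the table beyond the work.
There are look-alikes about, which are no part of the job. What is shaped like the block_red but purple or turquoise is not meant. Several things look just like the tray: the one meant starts nearest to the robot's base.

How it is judged:
By the outcome, as a careful person would: the job done as asked, in the order asked, and still so for the second after the job is handed in, with the robot touching nothing.
It also fails if it takes over 45 s, if anything falls off the work surface, if the arm or the gripper's body presses on something with over 40 N, if the wrist force passes 120 N, or if a joint passes its speed limit or range.

## Working session

There is one attempt and no reset: what is moved stays moved. The work goes in short steps, Python scripts to look and compute and a tool call to move; the robot and the scene stay as the last step left them, time stands still between calls to the robot, and variables do not carry over. Pictures are saved under pics/ and viewed, at most 10 in all, crops included, and the job is handed in when it is done.

Besides the shell and the picture viewer there is one more tool, called after "Request:" as a command line: name --argument value ..., lists and objects as JSON in quotes. carry_out: Moves the arm, as the interface text tells. Its arguments: {"type":"object","properties":{"targets":{"type":"array","items":{"type":"object","properties":{"hand":{"type":"number"},"x":{"type":"number"},"y":{"type":"number"},"z":{"type":"number"},"ax":{"type":"number"},"ay":{"type":"number"},"az":{"type":"number"}}}},"newtons":{"type":"number"}},"required":["targets"]}

```bash
mkdir -p pics; python3 - <<'E'
from plant import *
import cv2,numpy as np
for n in("scene","top"):
    p,d=read_camera(n);cv2.imwrite(f"pics/{n}0.png",p);np.save(f"{n}0.npy",d);print(n,camera_params(n))
s=read_state();print(s["t"],s["tool_pos"],s["orientation"],s["opening"])
E
```

```text
scene {'fx': 412.92825457148535, 'fy': 412.92825457148535, 'cx': 281.2810412371104, 'cy': 212.63798401709704, 'position': array([1.2713353 , 0.31911709, 1.06473138]), 'rotation': array([0.41099569, 0.79045738, 2.02209249])}
top {'fx': 490.57709119593153, 'fy': 490.57709119593153, 'cx': 282.0702959282096, 'cy': 206.38590323694743, 'position': array([ 0.25416857, -0.17992043,  1.61157758]), 'rotation': array([ 0.16361644, -0.15019245, -1.59383999])}
0.1 [0.24552414 0.54724919 0.40379822] [-6.57593692e-01 -3.07147756e+00  2.41653367e-03] 0.09281217364065515
```

View pics/scene0.png

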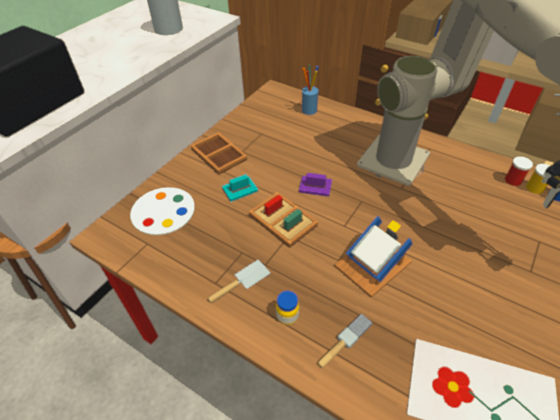

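View pics/top0.png

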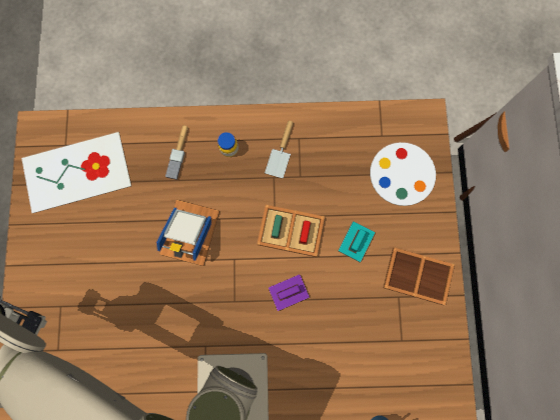

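The scene picture shows the tray with the red block at (273,207) and green at (292,220), and the stand's bed at (377,250) with its yellow tab at (394,228). In the top picture the red handle is at (305,232), green (277,227), the bed (187,230) and the tab (176,247). Next I'll turn these into metric positions.

```bash
cat > h.py <<'E'
from plant import *
import cv2,numpy as np
from scipy.spatial.transform import Rotation as R
def cloud(n,d):
    c=camera_params(n);v,u=np.mgrid[:420,:560]
    P=np.stack([(u-c["cx"])/c["fx"]*d,-(v-c["cy"])/c["fy"]*d,-d],-1)
    return P@R.from_rotvec(c["rotation"]).as_matrix().T+c["position"]
def rect(P):
    (c,s,a)=cv2.minAreaRect((P[:,:2]*1000).astype(np.float32));return np.round(c,1),np.round(s,1),round(a,1)
def masks(p):
    h=cv2.cvtColor(p,cv2.COLOR_BGR2HSV).astype(int);H,S,V=h[...,0],h[...,1],h[...,2]
    return dict(red=((H<6)|(H>174))&(S>170)&(V>60),green=(H>65)&(H<88)&(S>90),white=(S<50)&(V>165),blue=(H>100)&(H<125)&(S>120),yellow=(H>20)&(H<32)&(S>170)&(V>120))
E
cat > m.py <<'E'
from h import *
box=dict(top=dict(red=(285,325,210,255),green=(262,292,205,250),white=(155,220,200,265),blue=(150,220,200,265),yellow=(160,200,235,262)),
scene=dict(red=(255,290,190,220),green=(275,305,205,235),white=(335,415,215,290),blue=(335,415,215,290),yellow=(380,410,215,240)))
for n in("scene","top"):
    p=cv2.imread(f"pics/{n}0.png");d=np.load(f"{n}0.npy");P=cloud(n,d)
    for k,m in masks(p).items():
        a,b,c,e=box[n][k];z=np.zeros_like(m);z[c:e,a:b]=1;m=m&z&(d>0);Q=P[m]
        zm=np.percentile(Q[:,2],[5,50,95]).round(4)
        print(n,k,len(Q),Q.mean(0).round(4),zm,rect(Q))
        if k in("red","green"):
            T=Q[Q[:,2]>.06];print("  top",len(T),T.mean(0).round(4),rect(T))
        if k=="white":
            q0=np.median(Q,0);K=Q
            for _ in range(4):
                c0=K.mean(0);nn=np.linalg.svd(K-c0)[2][2];nn*=np.sign(nn[2]);r=(Q-c0)@nn;K=Q[abs(r)<.004]
            ys=np.cross(nn,-nn*nn[2]+[0,0,1]);ys/=np.linalg.norm(ys);xs=np.cross(ys,nn)
            L=np.c_[(K-c0)@xs,(K-c0)@ys]
            print("  plane",len(K),c0.round(4),"n",nn.round(3),"slope",np.degrees(np.arccos(nn[2])).round(1),"xs",xs.round(3),"xyaw",np.degrees(np.arctan2(xs[1],xs[0])).round(2),"ext",np.percentile(L,[1,99],axis=0).round(4).tolist(),rect(L))
    # tray rim
    h=P[...,2]
E
python3 m.py
python3 - <<'E'
import cv2
a=cv2.imread("pics/scene0.png")[180:300,240:420];b=cv2.imread("pics/top0.png")[190:275,145:335]
a=cv2.resize(a,(450,300),interpolation=cv2.INTER_CUBIC);b=cv2.resize(b,(670,300),interpolation=cv2.INTER_CUBIC)
import numpy as np
o=np.zeros((600,670,3),np.uint8);o[:300,:450]=a;o[300:]=b;cv2.imwrite("pics/crop.png",o)
E
```

```text
scene red 210 [ 0.4921 -0.234   0.053 ] [0.0295 0.0569 0.0684] (array([ 487.8, -236. ]), array([21.4, 65.6]), 77.7)
  top 94 [ 0.4886 -0.2364  0.0653] (array([ 487.4, -237. ]), array([19.6, 65.4]), 78.6)
scene green 180 [ 0.5136 -0.1436  0.0552] [0.0334 0.0598 0.0674] (array([ 510.6, -145.8]), array([20.2, 64.8]), 74.9)
  top 88 [ 0.5099 -0.1455  0.0649] (array([ 509.1, -146.4]), array([19.2, 62.1]), 76.4)
scene white 1169 [0.5065 0.1388 0.0894] [0.0663 0.0896 0.1136] (array([504.8, 139.8]), array([ 98.3, 104.6]), 73.7)
  plane 997 [0.506  0.1386 0.0893] n [ 0.476 -0.142  0.868] slope 29.8 xs [-0.832  0.248  0.497] xyaw 163.42 ext [[-0.0522, -0.0472], [0.0522, 0.0462]] (array([-0. , -0.3]), array([107.8,  97.2]), 0.2)
scene blue 453 [0.5067 0.1608 0.0795] [0.0376 0.0801 0.1195] (array([493.3, 143.7]), array([126.1, 140.4]), 73.8)
scene yellow 97 [0.4317 0.1579 0.1273] [0.1235 0.1324 0.1396] (array([372.6, 147.6]), array([160.3,  33.6]), 10.3)
top red 155 [ 0.4823 -0.2407  0.0614] [0.0246 0.0647 0.0706] (array([ 483.3, -240.9]), array([22.5, 68.5]), 76.8)
  top 126 [ 0.4829 -0.2417  0.0659] (array([ 483.7, -242. ]), array([20.5, 67.2]), 76.8)
top green 131 [ 0.5036 -0.1514  0.0652] [0.059  0.0657 0.0704] (array([ 504.1, -151.8]), array([19.7, 67.7]), 77.5)
  top 120 [ 0.5042 -0.1515  0.0659] (array([ 504.1, -151.8]), array([19.7, 67.7]), 77.5)
top white 808 [0.5027 0.1364 0.0907] [0.0649 0.0917 0.1145] (array([492.8, 139.1]), array([ 95.1, 126.6]), 73.9)
  plane 670 [0.5034 0.1372 0.0909] n [ 0.481 -0.14   0.865] slope 30.1 xs [-0.831  0.242  0.501] xyaw 163.75 ext [[-0.0559, -0.0434], [0.0504, 0.0445]] (array([-2.5,  1.1]), array([110.3,  95.1]), 0.1)
top blue 353 [0.4768 0.1294 0.0927] [0.0547 0.0969 0.1244] (array([487.3, 140.3]), array([128.1, 145.3]), 73.6)
top yellow 75 [0.4374 0.157  0.1289] [0.124  0.1336 0.1398] (array([441.5, 171. ]), array([63. , 22.8]), 72.0)
```

View pics/crop.png

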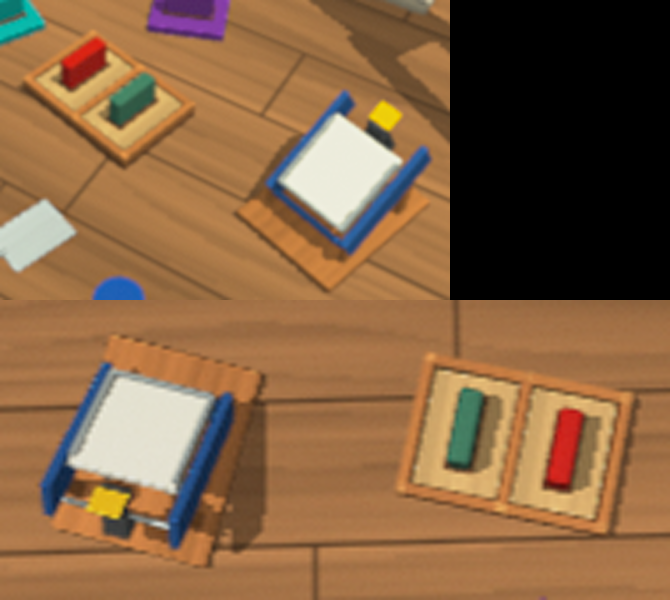

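The crop confirms it: red handle in the pocket at world y ≈ -0.24 and the stand's bed with the yellow tab on the robot side. The sizes and the slope (30°) check out.

- **Red handle:** (0.4855, -0.2395), handle yaw 167.2°.
- **bed_top:** (0.4995, 0.1395, 0.0925), yaw 163.7°.

```bash
cat > go.py <<'E'
from h import *
def ori(yaw,tilt):  # tool x along horizontal yaw raised by tilt; tool z into the face
    y=np.radians(yaw);t=np.radians(tilt)
    x=np.array([np.cos(y)*np.cos(t),np.sin(y)*np.cos(t),np.sin(t)])
    yy=np.cross([0,0,1],x);yy/=np.linalg.norm(yy);n=np.cross(x,yy)
    return R.from_matrix(np.c_[x,-yy,-n])
def rel(targets,state=None):
    s=state or read_state();R0=R.from_rotvec(s["orientation"]);p0=np.array(s["tool_pos"])
    print("t",round(s["t"],2),p0.round(4),"F",np.round(s["force"],1),"op",round(s["opening"],4))
    for p,o in targets:
        d=R0.inv().apply(np.array(p)-p0);r=(R0.inv()*o).as_rotvec()
        print(d.round(4),r.round(4))
E
python3 -c "
from go import *
D=ori(167.2,0)
rel([((.45,.2,.404),D),((.4855,-.2395,.32),D),((.4855,-.2395,.213),D)]);print(read_state()['q'])"
```

```text
t 0.1 [0.2455 0.5472 0.4038] F [ 0.2  0.1 -0.1] op 0.0928
[-3.287e-01 -2.331e-01  1.000e-04] [-0.0016 -0.0003 -0.1984]
[-0.5411 -0.6194  0.0847] [-0.0016 -0.0003 -0.1984]
[-0.5411 -0.6192  0.1917] [-0.0016 -0.0003 -0.1984]
[ 1.06358721e+00  1.31083608e-01  1.48916142e+00  3.71143358e-05
  1.52296771e+00 -8.53854043e-02]
```

Request:
carry_out --targets '[{"hand":100,"x":-0.329,"y":-0.233,"z":0,"ax":0,"ay":0,"az":-0.198},{"hand":100,"x":-0.329,"y":-0.233,"z":0,"ax":0,"ay":0,"az":-0.198},{"hand":100,"x":-0.329,"y":-0.233,"z":0,"ax":0,"ay":0,"az":-0.198},{"hand":100,"x":-0.329,"y":-0.233,"z":0,"ax":0,"ay":0,"az":-0.198},{"hand":100,"x":-0.329,"y":-0.233,"z":0,"ax":0,"ay":0,"az":-0.198},{"hand":100,"x":-0.329,"y":-0.233,"z":0,"ax":0,"ay":0,"az":-0.198},{"hand":100,"x":-0.541,"y":-0.619,"z":0.084,"ax":0,"ay":0,"az":-0.198},{"hand":100,"x":-0.541,"y":-0.619,"z":0.084,"ax":0,"ay":0,"az":-0.198}]'

```text
t: 1.1
tool_pos: [0.4485, 0.1016, 0.3821]
orientation: [-0.351, -3.122, 0.0]
force: [1.2, 0.6, -0.5]
opening: 0.0933
gripper_force: 0.0
```

```bash
python3 -c "
from go import *
D=ori(167.2,0)
rel([((.4855,-.2395,.30),D),((.4855,-.2395,.213),D)])"
```

```text
t 1.1 [0.4485 0.1016 0.3821] F [ 1.2  0.6 -0.5] op 0.0933
[-0.1118 -0.3244  0.0821] [-0.0001 -0.0001 -0.0004]
[-0.1118 -0.3244  0.1691] [-0.0001 -0.0001 -0.0004]
```

Request:
carry_out --targets '[{"hand":100,"x":-0.112,"y":-0.324,"z":0.082},{"hand":100,"x":-0.112,"y":-0.324,"z":0.082},{"hand":100,"x":-0.112,"y":-0.324,"z":0.082},{"hand":100,"x":-0.112,"y":-0.324,"z":0.082},{"hand":100,"x":-0.112,"y":-0.324,"z":0.082},{"hand":100,"x":-0.112,"y":-0.324,"z":0.082},{"hand":100,"x":-0.112,"y":-0.324,"z":0.082},{"hand":100,"x":-0.112,"y":-0.324,"z":0.082}]'

```text
schema error: expected keys hand, x, y, z, ax, ay, az
```

```bash
python3 -c "
from go import *
D=ori(167.2,0)
rel([((.4855,-.2395,.26),D),((.4855,-.2395,.213),D)])
p,d=read_camera('scene');a=cv2.resize(p[100:260,180:400],(770,560),interpolation=cv2.INTER_CUBIC);cv2.imwrite('pics/s1.png',a)"
```

```text
t 1.1 [0.4485 0.1016 0.3821] F [ 1.2  0.6 -0.5] op 0.0933
[-0.1118 -0.3244  0.1221] [-0.0001 -0.0001 -0.0004]
[-0.1118 -0.3244  0.1691] [-0.0001 -0.0001 -0.0004]
```

View pics/s1.png

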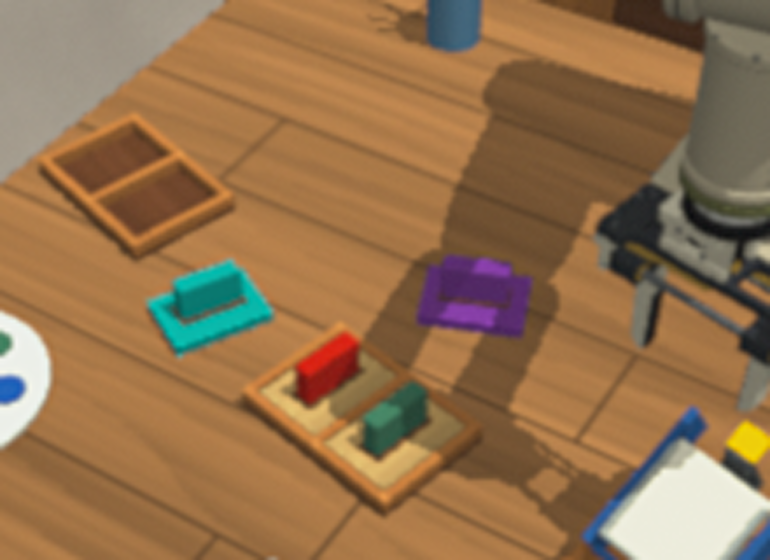

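The move was refused because the rows lacked the turn keys. The picture shows the gripper still at the stand and the red block undisturbed in its pocket. I'll resend with all keys.

Request:
carry_out --targets '[{"hand":100,"x":-0.112,"y":-0.324,"z":0.082,"ax":0,"ay":0,"az":0},{"hand":100,"x":-0.112,"y":-0.324,"z":0.082,"ax":0,"ay":0,"az":0},{"hand":100,"x":-0.112,"y":-0.324,"z":0.082,"ax":0,"ay":0,"az":0},{"hand":100,"x":-0.112,"y":-0.324,"z":0.082,"ax":0,"ay":0,"az":0},{"hand":100,"x":-0.112,"y":-0.324,"z":0.082,"ax":0,"ay":0,"az":0},{"hand":100,"x":-0.112,"y":-0.324,"z":0.082,"ax":0,"ay":0,"az":0},{"hand":100,"x":-0.112,"y":-0.324,"z":0.082,"ax":0,"ay":0,"az":0},{"hand":100,"x":-0.112,"y":-0.324,"z":0.082,"ax":0,"ay":0,"az":0}]'

```text
t: 2.15
tool_pos: [0.4858, -0.2366, 0.3003]
orientation: [-0.351, -3.121, -0.001]
force: [-0.1, 0.7, -0.3]
opening: 0.0926
gripper_force: 0.0
```

```bash
python3 -c "
from go import *
D=ori(167.2,0)
rel([((.4855,-.2395,.26),D),((.4855,-.2395,.213),D)])
p,d=read_camera('scene');a=cv2.resize(p[130:250,210:350],(700,600),interpolation=cv2.INTER_CUBIC);cv2.imwrite('pics/s2.png',a)"
```

```text
t 2.15 [ 0.4858 -0.2366  0.3003] F [-0.1  0.7 -0.3] op 0.0926
[-0.0004 -0.003   0.0403] [ 0.0008 -0.001  -0.0007]
[-0.0005 -0.003   0.0873] [ 0.0008 -0.001  -0.0007]
```

View pics/s2.png

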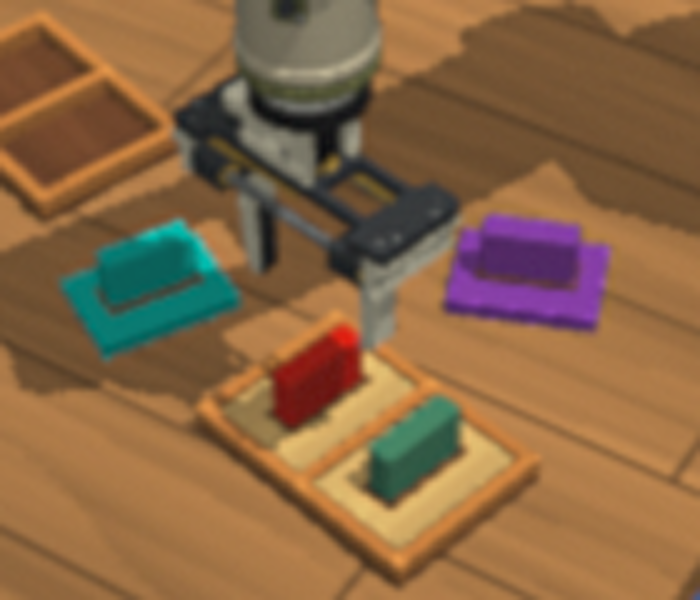

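The gripper stands over the red handle (crop (320,370)), its fingers on either side and clear of the green one. Now I descend and grip.

Request:
carry_out --newtons 45 --targets '[{"hand":100,"x":0,"y":-0.002,"z":0.04,"ax":0,"ay":0,"az":0},{"hand":100,"x":0,"y":-0.002,"z":0.07,"ax":0,"ay":0,"az":0},{"hand":100,"x":0,"y":-0.002,"z":0.087,"ax":0,"ay":0,"az":0},{"hand":100,"x":0,"y":-0.002,"z":0.087,"ax":0,"ay":0,"az":0},{"hand":20,"x":0,"y":-0.002,"z":0.087,"ax":0,"ay":0,"az":0},{"hand":20,"x":0,"y":-0.002,"z":0.087,"ax":0,"ay":0,"az":0},{"hand":0,"x":0,"y":-0.002,"z":0.087,"ax":0,"ay":0,"az":0},{"hand":0,"x":0,"y":-0.002,"z":0.087,"ax":0,"ay":0,"az":0}]'

```text
t: 3.2
tool_pos: [0.4855, -0.2393, 0.214]
orientation: [0.351, 3.121, -0.0]
force: [-0.1, 0.7, -1.0]
opening: 0.0574
gripper_force: 0.0
```

Request:
carry_out --targets '[{"hand":0,"x":0,"y":0,"z":0,"ax":0,"ay":0,"az":0},{"hand":0,"x":0,"y":0,"z":0,"ax":0,"ay":0,"az":0},{"hand":0,"x":0,"y":0,"z":0,"ax":0,"ay":0,"az":0},{"hand":0,"x":0,"y":0,"z":0,"ax":0,"ay":0,"az":0}]'

```text
t: 3.7
tool_pos: [0.4853, -0.2395, 0.2136]
orientation: [-0.351, -3.122, 0.001]
force: [-1.7, -2.1, -1.2]
opening: 0.0218
gripper_force: 45.0
```

Request:
carry_out --targets '[{"hand":0,"x":0,"y":0,"z":-0.01,"ax":0,"ay":0,"az":0},{"hand":0,"x":0,"y":0,"z":-0.025,"ax":0,"ay":0,"az":0},{"hand":0,"x":0,"y":0,"z":-0.05,"ax":0,"ay":0,"az":0},{"hand":0,"x":0,"y":0,"z":-0.09,"ax":0,"ay":0,"az":0},{"hand":0,"x":0,"y":0,"z":-0.14,"ax":0,"ay":0,"az":0},{"hand":0,"x":0,"y":0,"z":-0.16,"ax":0,"ay":0,"az":0},{"hand":0,"x":0,"y":0,"z":-0.16,"ax":0,"ay":0,"az":0},{"hand":0,"x":0,"y":0,"z":-0.16,"ax":0,"ay":0,"az":0}]'

```text
t: 4.7
tool_pos: [0.4849, -0.2388, 0.3714]
orientation: [-0.35, -3.119, -0.002]
force: [0.7, 0.0, -2.5]
opening: 0.0217
gripper_force: 45.0
```

```bash
python3 -c "
from go import *
# h: grasp height above underside=0.2136-0.167-0.006
B=ori(163.65,30);n=-B.as_matrix()[:,2];x=B.as_matrix()[:,0]
bt=np.array([.4995,.1395,.0925]);L=.167+.0406
rel([(bt+(L+g)*n,B) for g in(.10,.04)]);print(bt+(L+.1)*n,n,x)
p,d=read_camera('top');P=cloud('top',d);cv2.imwrite('pics/t2.png',cv2.resize(p[180:290,140:350],(800,420),interpolation=cv2.INTER_CUBIC))
p,d=read_camera('scene');P=cloud('scene',d);m=masks(p)['red'];m[:140]=0;m[240:]=0;m[:,:220]=0;m[:,320:]=0;Q=P[m&(d>0)];print(len(Q),Q.mean(0),rect(Q))
"
```

```text
t 4.7 [ 0.4849 -0.2388  0.3714] F [ 0.7  0.  -2.5] op 0.0217
[-0.0838  0.3626  0.0127] [-0.015   0.5204  0.0605]
[-0.0541  0.3644  0.0647] [-0.015   0.5204  0.0605]
[0.64708033 0.09620466 0.35888941] [ 0.47978   -0.1407521  0.8660254] [-0.83100334  0.24378978  0.5       ]
125 [ 0.50839884 -0.23698663  0.20831887] (array([ 489.5, -235.6]), array([22. , 61.1]), 78.5)
```

View pics/t2.png

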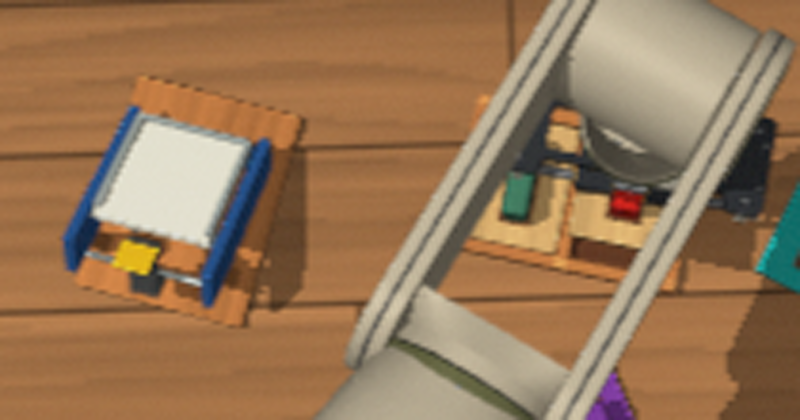

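The top picture shows the red block lifted in the gripper at crop (627,205), its pocket empty and green still seated. Next I carry it over the bed with the 30° tilt.

Request:
carry_out --targets '[{"hand":0,"x":-0.012,"y":0.05,"z":-0.02,"ax":-0.002,"ay":0.07,"az":0.008},{"hand":0,"x":-0.024,"y":0.1,"z":-0.02,"ax":-0.004,"ay":0.14,"az":0.016},{"hand":0,"x":-0.036,"y":0.15,"z":-0.02,"ax":-0.006,"ay":0.22,"az":0.025},{"hand":0,"x":-0.048,"y":0.2,"z":-0.02,"ax":-0.009,"ay":0.3,"az":0.035},{"hand":0,"x":-0.06,"y":0.25,"z":-0.02,"ax":-0.011,"ay":0.38,"az":0.044},{"hand":0,"x":-0.072,"y":0.3,"z":-0.01,"ax":-0.013,"ay":0.45,"az":0.052},{"hand":0,"x":-0.08,"y":0.345,"z":0,"ax":-0.015,"ay":0.52,"az":0.06},{"hand":0,"x":-0.084,"y":0.363,"z":0.012,"ax":-0.015,"ay":0.52,"az":0.06}]'

```text
t: 5.8
tool_pos: [0.6482, 0.0985, 0.3583]
orientation: [-0.37, -2.595, -0.097]
force: [0.1, -0.0, -3.0]
opening: 0.0219
gripper_force: 45.0
```

Request:
carry_out --targets '[{"hand":0,"x":0,"y":0,"z":0,"ax":0,"ay":0,"az":0},{"hand":0,"x":0,"y":0,"z":0,"ax":0,"ay":0,"az":0}]'

```text
t: 6.05
tool_pos: [0.6476, 0.0949, 0.3617]
orientation: [-0.374, -2.598, -0.097]
force: [0.4, 0.7, -2.4]
opening: 0.0219
gripper_force: 45.0
```

```bash
cat > see.py <<'E'
from go import *
import sys
B=ori(163.65,30);M=B.as_matrix();n=-M[:,2];x=M[:,0];y=-M[:,1]
bt=np.array([.4995,.1395,.0925]);L=.167+.0406
rel([(bt+(L+g)*n,B) for g in(.10,.03,.006,0)]);print(read_state()['q'].round(2))
for c,(a,b,e,f) in dict(scene=(320,440,150,300),top=(140,230,180,280)).items():
    p,d=read_camera(c);P=cloud(c,d);s=np.zeros(d.shape,bool);s[e:f,a:b]=1
    cv2.imwrite(f'pics/{c}_{sys.argv[1]}.png',cv2.resize(p[e:f,a:b],None,fx=4,fy=4,interpolation=cv2.INTER_CUBIC))
    for k in('red','white'):
        Q=P[masks(p)[k]&s&(d>0)]
        if len(Q)<15: continue
        l=(Q-bt)@np.c_[x,y,n];print(c,k,len(Q),'bedframe pct1,50,99',np.percentile(l,[2,50,98],axis=0).round(4).tolist())
        if k=='red':
            zt=np.percentile(l[:,2],98);T=l[l[:,2]>zt-.008];print('   top',len(T),rect(T))
E
python3 see.py a
```

```text
t 6.05 [0.6476 0.0949 0.3617] F [ 0.4  0.7 -2.4] op 0.0219
[-0.0006  0.0011  0.0029] [-0.0011  0.0039 -0.0012]
[-0.0004  0.0012  0.0729] [-0.0011  0.0039 -0.0012]
[-0.0003  0.0012  0.0969] [-0.0011  0.0039 -0.0012]
[-0.0002  0.0012  0.1029] [-0.0011  0.0039 -0.0012]
[ 0.02  0.55  1.1   0.16  1.99 -1.23]
scene red 22 bedframe pct1,50,99 [[-0.0331, -0.0122, 0.1232], [-0.0312, -0.0093, 0.1426], [0.0291, 0.0033, 0.1627]]
   top 8 (array([-31.8,  -3.1]), array([12.8,  2. ]), 83.0)
scene white 504 bedframe pct1,50,99 [[-0.0601, -0.0856, -0.0048], [-0.0231, -0.0306, 0.0011], [0.0435, 0.0303, 0.2123]]
top white 421 bedframe pct1,50,99 [[0.2285, 0.0569, 0.4037], [0.3561, 0.1131, 0.4227], [0.4151, 0.1679, 0.455]]
```

View pics/scene_a.png

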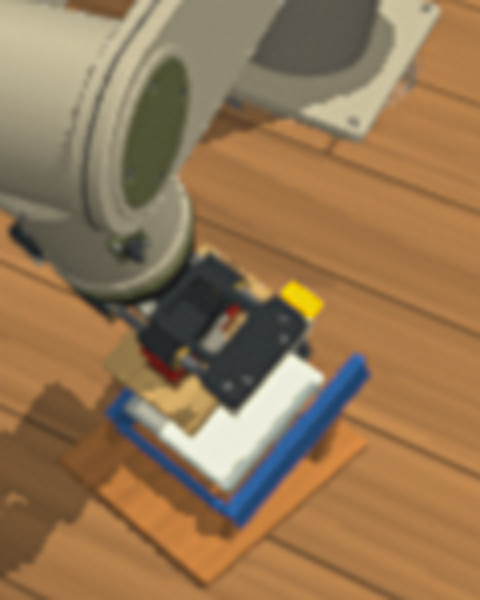

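The block hangs over the bed with its slab parallel to the face; the lower and left part of the slab is visible at crop (160,390) and the bed is clear. I lower it to about 30 mm above the face and measure slab against rims.

Request:
carry_out --targets '[{"hand":0,"x":0,"y":0.001,"z":0.04,"ax":0,"ay":0.004,"az":0},{"hand":0,"x":0,"y":0.001,"z":0.073,"ax":0,"ay":0.004,"az":0},{"hand":0,"x":0,"y":0.001,"z":0.073,"ax":0,"ay":0.004,"az":0},{"hand":0,"x":0,"y":0.001,"z":0.073,"ax":0,"ay":0.004,"az":0}]'

```text
t: 6.65
tool_pos: [0.6141, 0.1065, 0.3005]
orientation: [-0.374, -2.597, -0.1]
force: [0.1, -0.2, -2.0]
opening: 0.0217
gripper_force: 45.0
```

```bash
cat >> see.py <<'E'
    h=cv2.cvtColor(p,cv2.COLOR_BGR2HSV)
    l=(P-bt)@np.c_[x,y,n];g=float(sys.argv[2])
    m=s&(d>0)&(h[...,0]>12)&(h[...,0]<28)&(h[...,1]>40)&(abs(l[...,0])<.075)&(abs(l[...,1])<.06)&(abs(l[...,2]-g-.009)<.012)
    Q=l[m];print(c,'slab',len(Q),np.percentile(Q,[1,50,99],axis=0).round(4).tolist() if len(Q) else '')
    if len(Q):
        T=Q[Q[:,2]>g+.010];b=[(-.05,-.02),(-.02,.02),(.02,.05)]
        print('  top z med',np.median(T[:,2]).round(4),'minx by y',[T[(T[:,1]>u)&(T[:,1]<v),0].min(initial=9).round(4) for u,v in((-.04,-.015),(-.015,.015),(.015,.04))],'y range by x',[(T[(T[:,0]>u)&(T[:,0]<v),1].min(initial=9).round(4),T[(T[:,0]>u)&(T[:,0]<v),1].max(initial=-9).round(4)) for u,v in b])
E
python3 see.py b .03
```

```text
t 6.65 [0.6141 0.1065 0.3005] F [ 0.1 -0.2 -2. ] op 0.0217
[-0.0009 -0.0006 -0.0679] [ 0.0001  0.0021 -0.0004]
[-0.0007 -0.0006  0.0021] [ 0.0001  0.0021 -0.0004]
[-0.0007 -0.0006  0.0261] [ 0.0001  0.0021 -0.0004]
[-0.0007 -0.0006  0.0321] [ 0.0001  0.0021 -0.0004]
[ 0.04  0.51  1.27  0.17  1.86 -1.24]
scene white 126 bedframe pct1,50,99 [[-0.0602, -0.0502, -0.0054], [-0.051, -0.0361, 0.0016], [0.0637, 0.0406, 0.0217]]
scene slab 319 [[-0.0525, -0.0421, 0.0374], [-0.0366, -0.0124, 0.0461], [0.0571, 0.0364, 0.0507]]
  top z med 0.0463 minx by y [np.float64(-0.0527), np.float64(-0.0524), np.float64(-0.0523)] y range by x [(np.float64(-0.0433), np.float64(0.0382)), (np.float64(-0.0218), np.float64(0.0341)), (np.float64(-0.0227), np.float64(0.0333))]
top white 267 bedframe pct1,50,99 [[0.1702, 0.0107, 0.3898], [0.2946, 0.0892, 0.4086], [0.4076, 0.163, 0.4227]]
top slab 2 [[-0.0467, 0.041, 0.0402], [-0.0461, 0.0412, 0.0417], [-0.0454, 0.0414, 0.0433]]
  top z med 0.0417 minx by y [np.float64(9.0), np.float64(9.0), np.float64(9.0)] y range by x [(np.float64(0.041), np.float64(0.0414)), (np.float64(9.0), np.float64(-9.0)), (np.float64(9.0), np.float64(-9.0))]
```

View pics/scene_b.png

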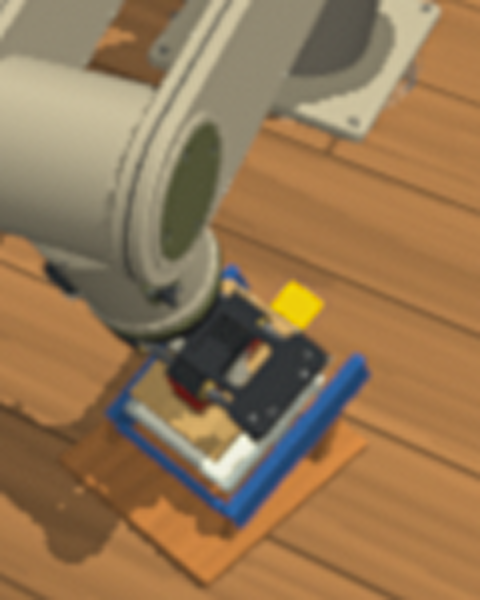

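The slab is seen over the bed, at about x +2 mm and y -1.5 mm off its middle, parallel to the rims (lower end at crop (200,460)). I correct that and set it down.

Request:
carry_out --targets '[{"hand":0,"x":-0.002,"y":-0.0015,"z":0.012,"ax":0,"ay":0.002,"az":0},{"hand":0,"x":-0.002,"y":-0.0015,"z":0.022,"ax":0,"ay":0.002,"az":0},{"hand":0,"x":-0.002,"y":-0.0015,"z":0.028,"ax":0,"ay":0.002,"az":0},{"hand":0,"x":-0.002,"y":-0.0015,"z":0.032,"ax":0,"ay":0.002,"az":0},{"hand":0,"x":-0.002,"y":-0.0015,"z":0.035,"ax":0,"ay":0.002,"az":0},{"hand":0,"x":-0.002,"y":-0.0015,"z":0.035,"ax":0,"ay":0.002,"az":0}]'

```text
t: 7.5
tool_pos: [0.5979, 0.1102, 0.2675]
orientation: [-0.372, -2.593, -0.099]
force: [1.8, -0.1, 3.6]
opening: 0.0214
gripper_force: 45.0
```

```bash
python3 see.py c .0; python3 -c "
from go import *
M=ori(163.65,30).as_matrix();s=read_state();print('F tool',M.T@s['force'],s['wrist_torque'])"
```

```text
t 7.5 [0.5979 0.1102 0.2675] F [ 1.8 -0.1  3.6] op 0.0214
[ 0.0016  0.0003 -0.1047] [-0.0008 -0.0016  0.    ]
[ 0.0015  0.0003 -0.0347] [-0.0008 -0.0016  0.    ]
[ 0.0014  0.0004 -0.0107] [-0.0008 -0.0016  0.    ]
[ 0.0014  0.0004 -0.0047] [-0.0008 -0.0016  0.    ]
[ 0.05  0.5   1.34  0.17  1.8  -1.24]
scene white 40 bedframe pct1,50,99 [[-0.0603, -0.0504, -0.0625], [-0.0457, -0.0439, -0.0017], [0.0421, 0.007, 0.0034]]
scene slab 389 [[-0.0543, -0.0412, -0.0024], [-0.0345, -0.0086, 0.009], [0.0737, 0.0387, 0.0153]]
  top z med 0.0114 minx by y [np.float64(-0.0535), np.float64(-0.0531), np.float64(-0.0527)] y range by x [(np.float64(-0.0409), np.float64(0.0387)), (np.float64(-0.0236), np.float64(0.035)), (np.float64(-0.0262), np.float64(0.0325))]
top white 242 bedframe pct1,50,99 [[0.0333, 0.0027, 0.1287], [0.2839, 0.0878, 0.3926], [0.402, 0.1574, 0.4021]]
top slab 2 [[-0.0513, 0.0424, -0.0001], [-0.0375, 0.0472, 0.0015], [-0.0237, 0.052, 0.0031]]
  top z med nan minx by y [np.float64(9.0), np.float64(9.0), np.float64(9.0)] y range by x [(np.float64(9.0), np.float64(-9.0)), (np.float64(9.0), np.float64(-9.0)), (np.float64(9.0), np.float64(-9.0))]
F tool [ 0.80256534 -0.18981922 -3.16212386] [-0.24278233 -0.2138479   0.08545838]
  return _methods._mean(a, axis=axis, dtype=dtype,
  ret = ret.dtype.type(ret / rcount)
```

View pics/scene_c.png

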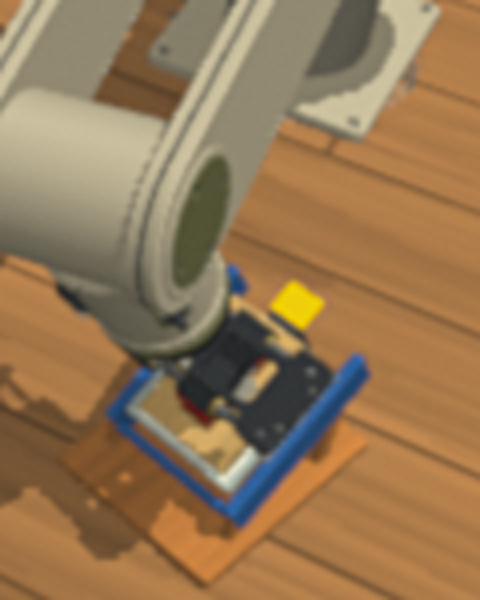

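The slab lies inside the rims (crop (190,430)) within about 1 mm of the middle, and contact shows about 5 N. Now I press along the tool axis.

Request:
carry_out --newtons 60 --targets '[{"hand":0,"x":0,"y":0,"z":0.005,"ax":0,"ay":0,"az":0},{"hand":0,"x":0,"y":0,"z":0.01,"ax":0,"ay":0,"az":0},{"hand":0,"x":0,"y":0,"z":0.015,"ax":0,"ay":0,"az":0},{"hand":0,"x":0,"y":0,"z":0.02,"ax":0,"ay":0,"az":0},{"hand":0,"x":0,"y":0,"z":0.025,"ax":0,"ay":0,"az":0},{"hand":0,"x":0,"y":0,"z":0.029,"ax":0,"ay":0,"az":0},{"hand":0,"x":0,"y":0,"z":0.032,"ax":0,"ay":0,"az":0},{"hand":0,"x":0,"y":0,"z":0.032,"ax":0,"ay":0,"az":0}]'

```text
t: 8.6
tool_pos: [0.5829, 0.1146, 0.2404]
orientation: [-0.373, -2.595, -0.099]
force: [3.8, -1.2, 8.5]
opening: 0.0217
gripper_force: 60.0
```

```bash
python3 -W ignore see.py d -.034; python3 -c "
from go import *
M=ori(163.65,30).as_matrix();s=read_state();print('F tool',M.T@s['force'],s['wrist_torque'])"
```

```text
t 8.6 [0.5829 0.1146 0.2404] F [ 3.8 -1.2  8.5] op 0.0217
[ 0.0015  0.0003 -0.136 ] [-0.0004 -0.0003  0.    ]
[ 0.0015  0.0004 -0.066 ] [-0.0004 -0.0003  0.    ]
[ 0.0015  0.0004 -0.042 ] [-0.0004 -0.0003  0.    ]
[ 0.0014  0.0004 -0.036 ] [-0.0004 -0.0003  0.    ]
[ 0.05  0.49  1.41  0.17  1.74 -1.25]
scene slab 335 [[-0.0553, -0.0412, -0.0353], [-0.0378, -0.0126, -0.0219], [0.0559, 0.042, -0.0154]]
  top z med -0.021 minx by y [np.float64(-0.0538), np.float64(-0.0538), np.float64(-0.0538)] y range by x [(np.float64(-0.0414), np.float64(0.0388)), (np.float64(-0.0244), np.float64(0.0364)), (np.float64(-0.0252), np.float64(0.0324))]
top white 272 bedframe pct1,50,99 [[0.0342, 0.0088, 0.0976], [0.2946, 0.0994, 0.3779], [0.4012, 0.1488, 0.3863]]
top slab 3 [[-0.0491, 0.041, -0.0247], [-0.0452, 0.0419, -0.0226], [-0.0428, 0.043, -0.0207]]
  top z med -0.0217 minx by y [np.float64(9.0), np.float64(9.0), np.float64(9.0)] y range by x [(np.float64(0.041), np.float64(0.0419)), (np.float64(9.0), np.float64(-9.0)), (np.float64(9.0), np.float64(-9.0))]
F tool [ 0.36783656 -1.79918862 -9.82110825] [-0.37404512  0.10467433  0.17006039]
```

Request:
carry_out --targets '[{"hand":0,"x":0,"y":0,"z":0.002,"ax":0,"ay":0,"az":0},{"hand":0,"x":0,"y":0,"z":0.004,"ax":0,"ay":0,"az":0},{"hand":0,"x":0,"y":0,"z":0.004,"ax":0,"ay":0,"az":0},{"hand":0,"x":0,"y":0,"z":0.004,"ax":0,"ay":0,"az":0}]'

```text
t: 9.2
tool_pos: [0.5817, 0.1149, 0.2387]
orientation: [-0.373, -2.596, -0.1]
force: [5.6, -3.8, 16.8]
opening: 0.0219
gripper_force: 60.0
```

The force rose to about 18 N with the motion stopping, so the bed is on its stop. I ease back a few mm and read the force: if the catch has snapped, the spring load disappears.

Request:
carry_out --targets '[{"hand":0,"x":0,"y":0,"z":-0.003,"ax":0,"ay":0,"az":0},{"hand":0,"x":0,"y":0,"z":-0.006,"ax":0,"ay":0,"az":0},{"hand":0,"x":0,"y":0,"z":-0.008,"ax":0,"ay":0,"az":0},{"hand":0,"x":0,"y":0,"z":-0.008,"ax":0,"ay":0,"az":0}]'

```text
t: 9.7
tool_pos: [0.5848, 0.1141, 0.2437]
orientation: [-0.372, -2.594, -0.099]
force: [3.4, -1.9, 8.3]
opening: 0.0216
gripper_force: 60.0
```

Request:
carry_out --targets '[{"hand":0,"x":0,"y":0,"z":-0.002,"ax":0,"ay":0,"az":0},{"hand":0,"x":0,"y":0,"z":-0.003,"ax":0,"ay":0,"az":0},{"hand":0,"x":0,"y":0,"z":-0.003,"ax":0,"ay":0,"az":0}]'

```text
t: 10.07
tool_pos: [0.5853, 0.114, 0.2439]
orientation: [-0.372, -2.591, -0.099]
force: [1.0, 4.2, -11.1]
opening: 0.0217
gripper_force: 60.0
```

The tool stopped and the force reversed to an 11 N pull, so the catch holds the block. I bring the command back to neutral, open part-way (to stay clear of the cheeks) and retract along the tool axis.

Request:
carry_out --targets '[{"hand":0,"x":0,"y":0,"z":0.0015,"ax":0,"ay":0,"az":0},{"hand":0,"x":0,"y":0,"z":0.0015,"ax":0,"ay":0,"az":0},{"hand":45,"x":0,"y":0,"z":0.0015,"ax":0,"ay":0,"az":0},{"hand":45,"x":0,"y":0,"z":0.0015,"ax":0,"ay":0,"az":0},{"hand":45,"x":0,"y":0,"z":0.0015,"ax":0,"ay":0,"az":0},{"hand":45,"x":0,"y":0,"z":0.0015,"ax":0,"ay":0,"az":0}]'

```text
t: 10.82
tool_pos: [0.5849, 0.1139, 0.2443]
orientation: [-0.372, -2.592, -0.099]
force: [0.1, 0.3, 0.3]
opening: 0.0417
gripper_force: 0.0
```

Request:
carry_out --targets '[{"hand":45,"x":0,"y":0,"z":-0.01,"ax":0,"ay":0,"az":0},{"hand":45,"x":0,"y":0,"z":-0.04,"ax":0,"ay":0,"az":0},{"hand":45,"x":0,"y":0,"z":-0.09,"ax":0,"ay":0,"az":0},{"hand":45,"x":0,"y":0,"z":-0.14,"ax":0,"ay":0,"az":0},{"hand":45,"x":0,"y":-0.06,"z":-0.16,"ax":0,"ay":0,"az":0},{"hand":45,"x":0,"y":-0.12,"z":-0.16,"ax":0,"ay":0,"az":0},{"hand":45,"x":0,"y":-0.16,"z":-0.16,"ax":0,"ay":0,"az":0},{"hand":45,"x":0,"y":-0.16,"z":-0.16,"ax":0,"ay":0,"az":0}]'

```text
t: 11.82
tool_pos: [0.6167, -0.0651, 0.3835]
orientation: [-0.378, -2.592, -0.099]
force: [1.0, 1.5, -0.6]
opening: 0.0421
gripper_force: 0.0
```

```bash
python3 -W ignore see.py e -.032; python3 -c "
import cv2,numpy as np
from h import *
p,d=read_camera('scene');q=read_camera('top')[0]
o=np.zeros((600,800,3),np.uint8);o[:300,:400]=cv2.resize(p,(400,300));o[:300,400:]=cv2.resize(q,(400,300))
o[300:,:400]=cv2.resize(p[210:300,325:445],(400,300),interpolation=2);o[300:,400:]=cv2.resize(q[190:280,140:260],(400,300),interpolation=2);cv2.imwrite('pics/end.png',o)"
```

```text
t 11.82 [ 0.6167 -0.0651  0.3835] F [ 1.   1.5 -0.6] op 0.0421
[0.0024 0.1633 0.0295] [ 0.0006 -0.0018 -0.004 ]
[0.0022 0.1633 0.0995] [ 0.0006 -0.0018 -0.004 ]
[0.0022 0.1633 0.1235] [ 0.0006 -0.0018 -0.004 ]
[0.0022 0.1633 0.1295] [ 0.0006 -0.0018 -0.004 ]
[-0.2   0.46  1.18  0.05  2.03 -1.47]
scene red 235 bedframe pct1,50,99 [[-0.0328, -0.0129, -0.0078], [-0.0016, -0.0078, 0.0248], [0.0302, 0.0067, 0.0307]]
   top 143 (array([-0.4, -3.1]), array([19.9, 64.9]), 88.9)
scene white 43 bedframe pct1,50,99 [[-0.0584, -0.0405, -0.0688], [-0.0143, 0.0454, -0.0275], [0.0783, 0.0663, -0.022]]
scene slab 741 [[-0.0551, -0.0418, -0.033], [-0.0039, -0.0165, -0.0179], [0.0551, 0.0433, -0.0124]]
  top z med -0.0174 minx by y [np.float64(-0.0539), np.float64(-0.0542), np.float64(-0.0536)] y range by x [(np.float64(-0.0412), np.float64(0.0389)), (np.float64(-0.0419), np.float64(0.0389)), (np.float64(-0.0415), np.float64(0.0397))]
top red 70 bedframe pct1,50,99 [[-0.0486, -0.0224, -0.0199], [0.01, -0.0031, 0.0269], [0.0353, 0.0026, 0.0324]]
   top 50 (array([ 1.8, -3.4]), array([68.2, 11. ]), 3.4)
top white 305 bedframe pct1,50,99 [[0.2123, 0.1363, 0.4238], [0.3442, 0.1886, 0.4451], [0.4094, 0.2281, 0.4745]]
top slab 198 [[-0.0565, -0.0452, -0.0327], [0.0181, -0.0299, -0.0179], [0.0557, -0.0053, -0.0123]]
  top z med -0.0166 minx by y [np.float64(-0.0564), np.float64(0.0331), np.float64(9.0)] y range by x [(np.float64(-0.0377), np.float64(-0.0237)), (np.float64(-0.038), np.float64(-0.0185)), (np.float64(-0.0382), np.float64(-0.0049))]
```

View pics/end.png

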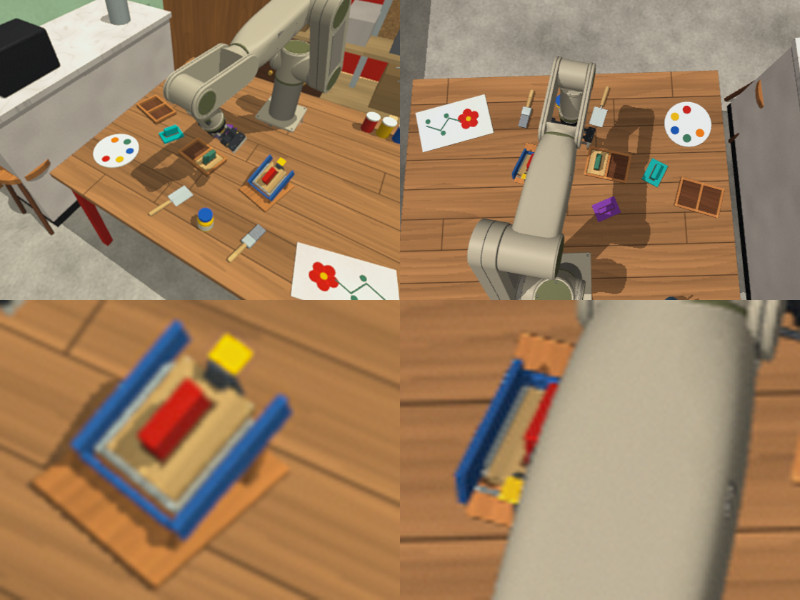

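The red block is clamped: it lies flat, sunk about 32 mm and centred, with the catch over its edge (lower-left panel, (228,370)). The green block, jar, brush and scraper are in place and the gripper is clear.

```bash
python3 -c "
from plant import robot
print(robot.close_job())"
```

```text
the job is handed in; nothing more can be done
None
```

The red block is clamped flat on the bed under the catch, with the gripper let go and clear; the green block, jar, brush and scraper look untouched, and the job was handed in after about 12 s of robot time.

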